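# Unhitch and raise the trolley tongue

## Task

A small label roll has been left standing on the head of the trolley tongue in the hitch jig: lift it off and stand it upright in the empty shallow tray, never letting it tip over. Then pull the hitch latch fully sideways against its spring, lift the tongue's head off the ball to about 10 cm above where it sat, and finish while still holding it up there in the gripper. Leave the other things on the bench where they are.

Things in the scene. Friction and masses are not known exactly. Their poses are not given: they have to be found in the camera images.
- roll_center (a point): centre (half-way up) of the small label roll: upright solid cylinder of white paper with a cardboard core, 58 mm across, 52 mm high, 0.11 to 0.22 kg. It starts standing on the deck of the tongue head, a few mm from the latch tab, with no room for a finger between them; the sides along the tongue's length are free. Its z axis is the roll's axis, up.
- tray_in (a point): centre of the inner floor (4 mm above the bench) of the empty grey open tray, 150 x 150 mm outside, walls 4 mm thick and 30 mm high; fixed to the bench. A closed 130 x 130 x 70 mm carton, also fixed, stands on the other side of the jig; tray and carton may be on either side.
- ball (a point): centre of the hitch ball, 50 mm across with a flat underside, 65 mm above the bench on the neck of the jig's base plate (steel, 400 x 140 x 10 mm, fixed to the bench). x axis: along the tongue from ball to hinge; y axis: the way the latch is pulled; z up. The ball is hidden inside the tongue head until that is lifted.
- tongue_head (a point): centre of the flat top deck (aluminium, 105 mm along x, 74 along y) of the tongue head, right above the ball, 102 mm above the bench when seated. The tongue turns about a level hinge along y, 300 mm along +x from the ball's centre and 13 mm above it; the head swings up, to 190 mm at most, and falls back when let go. Weight at the latch tab 3 to 6 N. Axes as the ball's when seated.
- latch_tab (a point): centre of the latch's upright grip tab, a steel block 28 mm along x, 14 along y, 48 high; 137 mm above the bench when seated, 47 mm to +y of the ball. Its foot is 10 mm above the deck; its outer (+y) side is free. It slides along +y (sideways, away from the tongue) against a spring. The tongue carries it: lifting the pulled-out tab lifts the tongue. Axes as the ball's when seated.
- latch (a joint): slide of the latch: 0 m = home, its pawl locked under the ball so that the tongue cannot be lifted; 0.022 m = fully out, at its stop. The pawl clears the ball from about 0.009 m. Spring about 4 N at home, 9 N fully out; springs back when let go.
- tin: small brass-coloured can, 38 mm across and 34 mm high, standing on the jig's base plate on the side away from the latch; bystander. Origin at the centre of its underside.
- spare_ball: loose spare steel hitch ball standing on its foot, 70 mm high; bystander. Origin at the centre of its underside.
- bottle: white plastic bottle, 60 mm across, 150 mm high; bystander. Origin at the centre of its underside.
- pen_cup: wooden cup 64 mm across with paper strips standing in it, about 145 mm high; bystander. Origin at the centre of its underside.
- big_roll: large label roll lying flat, 110 mm across, 60 mm high, hole 40 mm; bystander. Origin at the centre of its underside.
- wrench: steel wrench 140 mm long lying on the jig's base plate beside the tongue, on the latch side; bystander. Origin at the centre of its underside.
Mind the look-alikes: they are no part of the job. What is shaped like the part that bears tray_in but orange is not meant.

How it is judged:
By the outcome, as a careful person would: the job done as asked, in the order asked, and still so for the second after the job is handed in, while the arm keeps its last pose, push and grip.
It also fails if it takes over 58 s, if anything falls off the work surface, if the arm or the gripper's body presses on something with over 40 N, if the wrist force passes 120 N, or if a joint passes its speed limit or range.

## Robot

A 6-joint arm with a two-finger parallel gripper is mounted at the origin on the work surface. World frame = base frame: x ahead of the robot, y to its left, z up, the work surface at z = 0. Lengths are in mm, angles in rad, forces in N, time in s.
With the tool pointing down it reaches from about 350 to 975 mm from the base axis. Payload 7.1 kg.
Tool frame: the origin (TCP) lies on the front face of the gripper's body, between the roots of the fingers; the fingertips stand 80 mm ahead of it and the grasp point (between the pads) lies 61 mm ahead of it (env.tips_ahead is the distance from the TCP to the fingertips, in mm); z points along the fingers, y is the direction in which the jaws open and shut (so a half turn about z gives the same grasp; the last joint's range is limited). The gripper opens to 88 mm and grips with 3 to 60 N. Pads are 20 mm wide; open, the fingers measure 115 mm over their backs; the gripper's body (75 mm by 178 mm) begins 61 mm behind the grasp point.
Start: joints at [1.272, 0.423, 1.63, -0, 1.089, -0.019], TCP at [172.571, 600.687, 302.675] pointing down, gripper open.
Joint ranges: [-3, 3], [-0.9, 2.11], [0.09, 2.58], [-1.31, 4.45], [0.11, 2.69], [-2.54, 2.54]. Speed limits (rad/s): [2.39, 2.39, 3.01, 3.14, 3.14, 3.14].

## Interface

Orientations are given as a unit quaternion [x, y, z, w].
In Python, from station import env, set_gripper, viewer, workorder gives the robot as it stands. Calls block until the motion is done:
- env.reach(position, orientation): joint-space move of the TCP to a pose.
- env.move_l(position, rot=None, rate=150, f_stop=None): straight line of the TCP; rot=None keeps the orientation; rate is the mean speed in mm/s. With f_stop (N) it stops when the force on the tool has changed by that much, and returns True; else False.
- env.move_joints(angles): joint-space move.
- set_gripper(opening): finger opening in mm; the grip force is fixed at half the most; returns when the fingers have stopped.
- env.hold(seconds).
- env.ik(position, orientation): joint angles nearest the present ones, or None.
- env.read_state(): the state.
- viewer.camera(name): name is "scene" or "top"; returns the picture (400x640x3 uint8, blue, green, red); there is no depth.
- viewer.camera_params(name): a dict with "fx", "fy", "cx", "cy" (pixels), "dist" ([k1, k2, p1, p2, k3] as OpenCV has them; the pictures are not rectified), "pose" (4x4, takes a point from camera to world coordinates). Camera axes: x right, y up, looking along -z (the intrinsics and any distortion apply to the point x, -y, -z); pixel columns grow to the right and rows downward; lengths in mm; the calibration is good to about 2 mm. A picture is of the moment at which its call begins. camera_params takes no time and is no camera call.
A pose or a line that the arm cannot do raises env.IKError and nothing moves.
- workorder.sign_off(): hands the job in, once; it reports no verdict.
The state is a dict: "time_s": time; "qpos": joint angles; "dq": joint speeds; "tau": joint torques, N m; "tool_pos": TCP position; "orientation": TCP orientation; "force": force on the tool from outside, world axes, zero at the start; "wrist_torque": the same for the moment, N m; "width": finger opening in mm.
Only numpy, scipy, OpenCV 4.12 (cv2) and the standard library are available. Lean on these libraries where they do the work, as an engineer would, in place of code of your own. Each camera call takes 0.05 s, during which the arm holds its last target.

## Working session

There is one attempt and no reset: what is moved stays moved. The work goes in short steps, each a Python script; the robot and the scene stay as the last script left them, time stands still between calls to the robot, and variables do not carry over. Pictures are saved under pics/ and viewed, and the job is handed in when it is done.

```bash
ls; mkdir -p pics; python3 - <<'E'
from station import env,set_gripper,viewer,workorder
import cv2,numpy as np
for n in("scene","top"):
    im=viewer.camera(n); cv2.imwrite(f"pics/{n}0.png",im); p=viewer.camera_params(n); print(n,{k:np.round(v,4).tolist() for k,v in p.items()})
print(env.read_state())
E
```

```text
pics
scene {'fx': 371.8818, 'fy': 371.8818, 'cx': 322.0317, 'cy': 198.9064, 'dist': [0.0145, 0.0, 0.0, 0.0, 0.0], 'pose': [[0.8445, -0.3047, 0.4403, 975.7993], [0.5351, 0.511, -0.6727, -757.2897], [-0.02, 0.8038, 0.5946, 748.658], [0.0, 0.0, 0.0, 1.0]]}
top {'fx': 518.9427, 'fy': 518.9427, 'cx': 317.4216, 'cy': 191.2181, 'dist': [-0.0277, 0.0, 0.0, 0.0, 0.0], 'pose': [[0.0697, 0.977, -0.2014, 236.6541], [-0.9975, 0.0697, -0.007, -23.1409], [0.0072, 0.2014, 0.9795, 1496.1751], [0.0, 0.0, 0.0, 1.0]]}
{'time_s': 0.1, 'qpos': array([ 1.27200055e+00,  4.23763867e-01,  1.63059905e+00, -1.36925971e-05,
        1.08857905e+00, -1.90150242e-02]), 'dq': array([-0.00038116, -0.00393568, -0.00333904, -0.00013094, -0.0009232 ,
        0.000559  ]), 'tau': array([ 3.58262541e-04, -5.45621395e+01, -2.74326378e+01,  6.46310672e-02,
        1.86485524e-02,  4.01049300e-07]), 'tool_pos': array([172.46469271, 600.33478141, 301.98540416]), 'orientation': array([ 1.39431385e-01,  9.90231505e-01, -6.67114672e-04, -1.00768667e-04]), 'force': array([ 0.59465716, -0.58187545,  0.16627792]), 'wrist_torque': array([-0.04896205, -0.01758619,  0.00255424]), 'width': 88.09909501334127}
```

View pics/scene0.png

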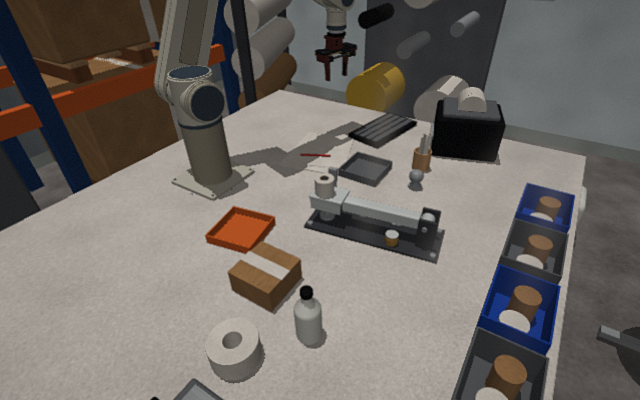

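View pics/top0.png

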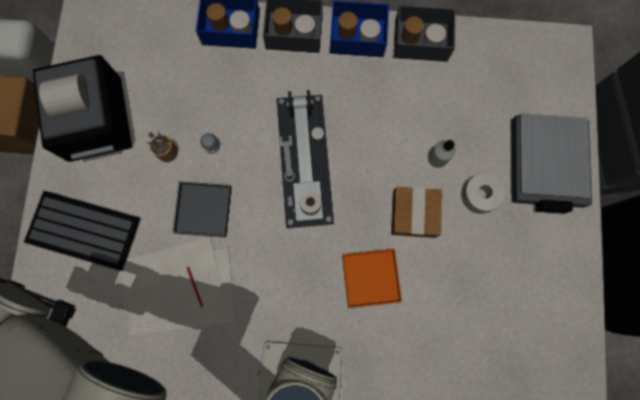

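The scene view shows the jig at (375,222), the roll on its head at (325,184), the latch tab just behind it at (333,174), the grey tray at (364,168) and the orange tray at (240,228). The top view shows the roll at (310,203), the grey tray at (203,208), the orange one at (372,277), the wrench at (287,158) on the latch side, and the tin at (318,133).

Look-alikes:
- **Roll:** small roll at top (310,203), against the big roll (484,192), the box rolls (240,20 and similar) and the printer roll (62,95). I choose (310,203).
- **Tray:** grey (203,208), against orange (372,277), the black rack (82,230), the lidded grey box (552,160) and the bins. I choose the grey (203,208).

Next I'll check both in close crops.

```bash
python3 - <<'E'
import cv2,numpy as np
t=cv2.imread("pics/top0.png");s=cv2.imread("pics/scene0.png")
a=cv2.resize(t[85:245,165:345],None,fx=3.3,fy=3.3,interpolation=cv2.INTER_CUBIC)
b=cv2.resize(s[140:265,290:450],None,fx=5,fy=4.6*5/4.6,interpolation=cv2.INTER_CUBIC)[:600]
cv2.imwrite("pics/ct.png",a);cv2.imwrite("pics/cs.png",b)
E
```

```text
(no output)
```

View pics/ct.png

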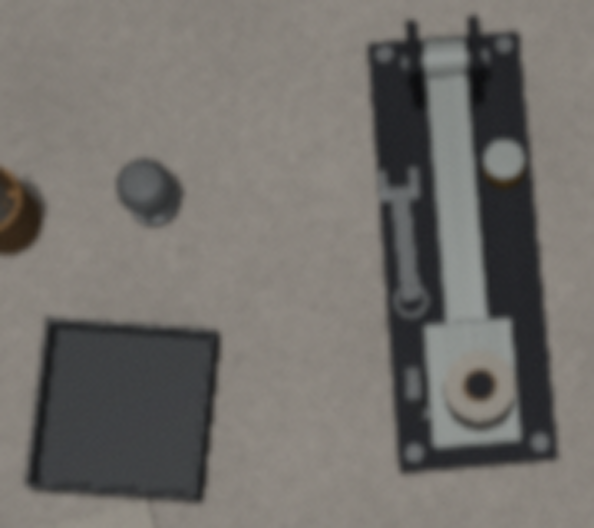

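View pics/cs.png

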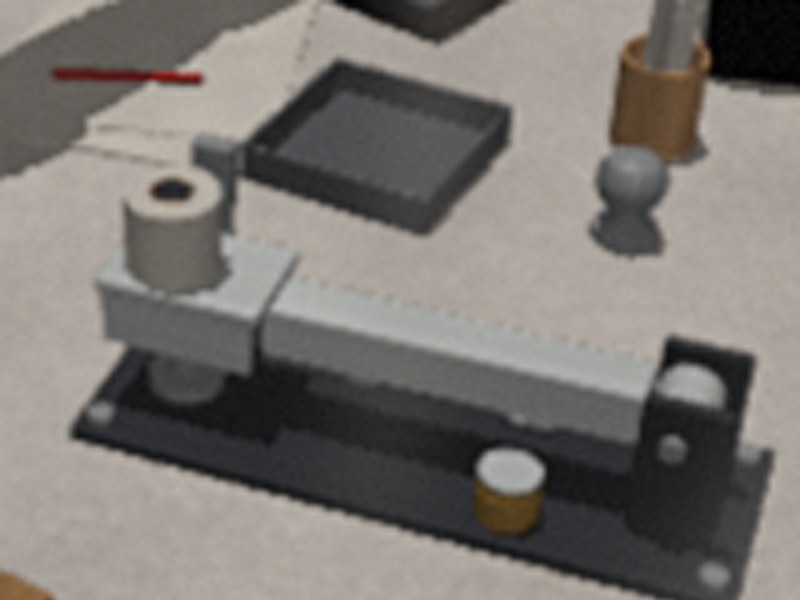

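Close crops confirm both. The roll stands on the head (top crop 480,385) with the tab at (413,384) on the wrench side, and the grey tray is open and empty. Next I'll measure positions.

```bash
cat > h.py <<'E'
from station import env,set_gripper,viewer,workorder
import cv2,numpy as np
from scipy.spatial.transform import Rotation as R
def ray(cam,uv):
    p=viewer.camera_params(cam);K=np.array([[p['fx'],0,p['cx']],[0,p['fy'],p['cy']],[0,0,1]])
    n=cv2.undistortPoints(np.array(uv,float).reshape(-1,1,2),K,np.array(p['dist'],float)).reshape(-1,2)
    T=np.array(p['pose']);d=np.c_[n[:,0],-n[:,1],-np.ones(len(n))]@T[:3,:3].T
    return T[:3,3],d
def onz(cam,uv,z):
    o,d=ray(cam,uv);return o+d*((z-o[2])/d[:,2])[:,None]
def proj(cam,P):
    p=viewer.camera_params(cam);T=np.linalg.inv(np.array(p['pose']));q=np.atleast_2d(P)@T[:3,:3].T+T[:3,3]
    K=np.array([[p['fx'],0,p['cx']],[0,p['fy'],p['cy']],[0,0,1]])
    return cv2.projectPoints(q*[1,-1,-1],np.zeros(3),np.zeros(3),K,np.array(p['dist'],float))[0].reshape(-1,2)
def down(yaw): # tool z down, tool y (jaw) direction at angle yaw in world xy
    y=np.array([np.cos(yaw),np.sin(yaw),0]);z=np.array([0,0,-1.]);x=np.cross(y,z)
    return R.from_matrix(np.c_[x,y,z]).as_quat()
E
python3 - <<'E'
from h import *
np.set_printoptions(precision=1,suppress=True)
ct=lambda l:np.array(l)/3.3+[165,85]
cs=lambda l:np.array(l)/5+[290,140]
deck=onz('top',ct([(424,324),(512,319),(521,440),(434,448)]),102);print('deck',deck,deck.mean(0))
pl=onz('top',ct([(370,44),(519,34),(556,458),(402,472)]),10);print('plate',pl,pl.mean(0))
e=(pl[0]+pl[1]-pl[2]-pl[3]);print('yaw plate',np.arctan2(e[1],e[0]))
e=(deck[0]+deck[1]-deck[2]-deck[3]);print('yaw deck',np.arctan2(e[1],e[0]))
print('roll top', onz('top',ct([(480,384)]),154), onz('scene',cs([(172,190)]),154))
print('tab top', onz('top',ct([(413,384)]),161), onz('scene',cs([(217,145)]),161))
tr=onz('top',ct([(48,319),(219,333),(203,501),(27,489)]),30);print('tray',tr,tr.mean(0))
trs=onz('scene',cs([(340,62),(512,105),(428,228),(245,148)]),30);print('trayS',trs,trs.mean(0))
ds=onz('scene',cs([(97,283),(255,345),(298,257)]),102);print('deckS',ds,(ds[0]+ds[2])/2)
# roll masks in top view
t=cv2.imread('pics/top0.png')
hsv=cv2.cvtColor(t,cv2.COLOR_BGR2HSV);print(hsv[203,300:322].tolist())
print(t[196:208,288:293].mean(2).astype(int)); 
E
```

```text
deck [[541.1  54.1 102. ]
 [550.6 -18.8 102. ]
 [449.4 -33.2 102. ]
 [437.7  37.7 102. ]] [494.7  10.  102. ]
plate [[820.8 129.7  10. ]
 [840.5  -6.5  10. ]
 [449.7 -65.5  10. ]
 [427.9  67.9  10. ]] [634.7  31.4  10. ]
yaw plate 0.15288470317397398
yaw deck 0.14942258846869777
roll top [[484.1   2.9 154. ]] [[486.6   5.4 154. ]]
tab top [[479.1  55.7 161. ]] [[489.5  51.4 161. ]]
tray [[537.9 387.5  30. ]
 [536.  236.5  30. ]
 [388.2 235.   30. ]
 [387.7 387.2  30. ]] [462.5 311.6  30. ]
trayS [[401.  384.8  30. ]
 [542.1 391.9  30. ]
 [559.3 213.2  30. ]
 [400.8 238.5  30. ]] [475.8 307.1  30. ]
deckS [[458.7 -35.1 102. ]
 [568.4 -38.7 102. ]
 [547.7  48.6 102. ]] [503.2   6.7 102. ]
[[21, 19, 136], [20, 22, 142], [19, 25, 143], [19, 25, 142], [18, 32, 136], [16, 48, 117], [15, 64, 87], [14, 49, 57], [165, 12, 42], [120, 13, 40], [113, 26, 40], [130, 19, 40], [0, 12, 43], [10, 38, 61], [16, 41, 93], [19, 35, 123], [18, 28, 139], [18, 23, 142], [20, 22, 141], [21, 24, 139], [22, 22, 126], [18, 14, 94]]
[[ 62  70  71  63  54]
 [ 76  87  87  77  60]
 [ 80  93  94  84  63]
 [ 81  96  99  87  65]
 [ 81  98  98  88  69]
 [ 81  97 101  92  73]
 [ 83  99 102  93  73]
 [ 83 100 101  93  74]
 [ 81  95  96  88  71]
 [ 69  81  81  75  61]
 [ 53  60  59  54  48]
 [ 42  45  45  43  40]]
```

```bash
cat > ov.py <<'E'
from h import *
def box(c,yaw,L,W,z):
    r=np.array([[np.cos(yaw),-np.sin(yaw)],[np.sin(yaw),np.cos(yaw)]])
    q=np.array([[1,1],[1,-1],[-1,-1],[-1,1]])*[L/2,W/2]
    return np.c_[q@r.T+c,np.full(4,z)]
def circ(c,rad,z):
    a=np.linspace(0,2*np.pi,40);return np.c_[c[0]+rad*np.cos(a),c[1]+rad*np.sin(a),np.full(40,z)]
def draw(cam,src,x0,y0,w,h,f,polys,out):
    im=cv2.resize(cv2.imread(src)[y0:y0+h,x0:x0+w],None,fx=f,fy=f,interpolation=cv2.INTER_CUBIC)
    for P,col in polys:
        q=(proj(cam,P)-[x0,y0]+.5)*f-.5
        cv2.polylines(im,[np.round(q).astype(int).reshape(-1,1,2)],True,col,1)
    cv2.imwrite(out,im)
E
python3 - <<'E'
from ov import *
yaw=.151;ball=np.array([497,9.]);ex=np.array([np.cos(yaw),np.sin(yaw)]);ey=np.array([-ex[1],ex[0]])
P=[(box(ball,yaw,105,74,102),(0,255,0)),(box(ball+47*ey,yaw,28,14,161),(0,0,255)),(box(ball+47*ey,yaw,28,14,113),(0,0,255)),
(circ([485.5,4],29,154),(255,0,0)),(circ([485.5,4],29,102),(255,0,0)),(box([467,310],0.0,150,150,30),(0,255,255)),(box([467,310],0.0,150,150,0),(0,255,255)),
(box(ball+ex*150,yaw,400,140,10),(255,0,255))]
draw('top','pics/top0.png',165,85,180,160,4.2,P,'pics/ot.png') if 0 else draw('top','pics/top0.png',165,100,180,135,4.4,P,'pics/ot.png')
draw('scene','pics/scene0.png',290,145,160,120,5,P,'pics/os.png')
E
```

```text
(no output)
```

View pics/ot.png

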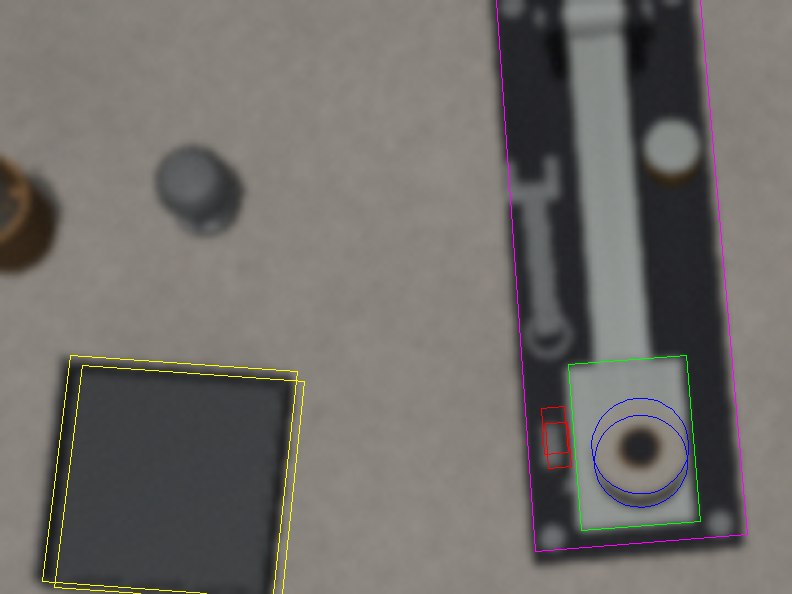

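View pics/os.png

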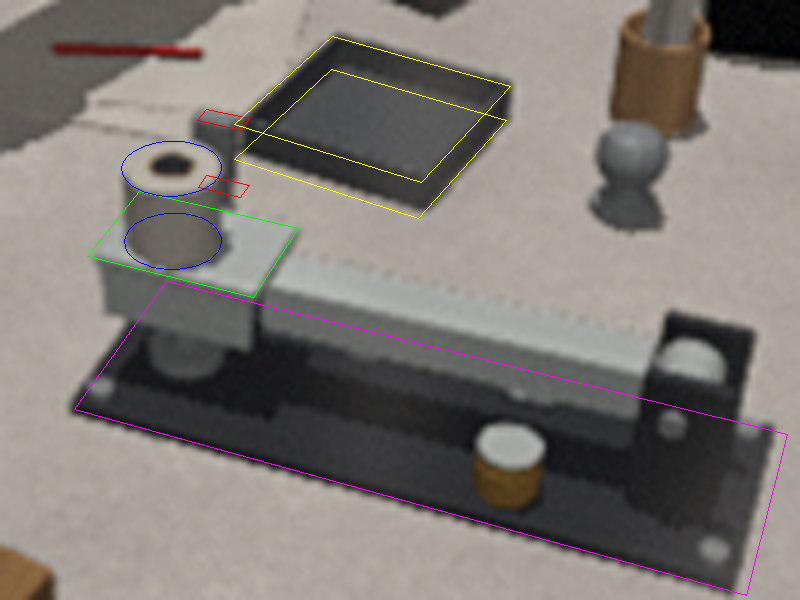

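The overlays agree to about 3 mm:
- **Roll:** about (485, 5)
- **Tray:** about (466, 313)
- **Ball:** about (495, 10), yaw 0.151
- **Tab:** about (487, 56)

Before moving, I'll check IK for the whole plan.

```bash
cat >> h.py <<'E'
yaw=.151;ball=np.array([495,10.,65]);ex=np.array([np.cos(yaw),np.sin(yaw),0]);ey=np.array([-ex[1],ex[0],0])
roll=np.array([485,5.,0]);tray=np.array([466,313.,0])
def st():
    s=env.read_state();print('t%.1f'%s['time_s'],'pos',s['tool_pos'].round(1),'F',s['force'].round(1),'w%.1f'%s['width'],'q',s['qpos'].round(2));return s
E
python3 - <<'E'
from h import *
qr=down(yaw)
for q in(down(yaw),down(yaw+np.pi),down(yaw+np.pi/2),down(yaw-np.pi/2)):
    print(env.ik([485,5,330],q),env.ik([485,5,191],q))
for q in(down(0),down(np.pi),down(np.pi/2),down(-np.pi/2)): print(env.ik([466,313,95],q))
th=.35;Rq=R.from_rotvec(ey*th)
for q in(down(yaw+np.pi/2),down(yaw-np.pi/2)):
    h=ball+300*ex+[0,0,13]; p0=ball+47*ey+22*ey;p0[2]=134+61
    p=h+Rq.apply(p0-h);print(p,env.ik(p,(Rq*R.from_quat(q)).as_quat()))
E
```

```text
[-1.42283277e-02  1.80974595e-01  1.90581744e+00 -4.44089210e-16
  1.05480062e+00 -1.65228328e-01] [-1.42283277e-02  3.95267675e-01  2.01040328e+00 -4.44089210e-16
  7.35921699e-01 -1.65228328e-01]
None None
[-1.42283277e-02  1.80974595e-01  1.90581744e+00 -4.44089210e-16
  1.05480062e+00 -1.73602465e+00] [-1.42283277e-02  3.95267675e-01  2.01040328e+00 -4.44089210e-16
  7.35921699e-01 -1.73602465e+00]
[-1.42283277e-02  1.80974595e-01  1.90581744e+00 -4.44089210e-16
  1.05480062e+00  1.40556800e+00] [-1.42283277e-02  3.95267675e-01  2.01040328e+00 -4.44089210e-16
  7.35921699e-01  1.40556800e+00]
[ 5.70260980e-01  6.45135512e-01  1.86740821e+00 -4.44089210e-16
  6.29048933e-01  5.70260980e-01]
None
[ 5.70260980e-01  6.45135512e-01  1.86740821e+00 -4.44089210e-16
  6.29048933e-01 -1.00053535e+00]
[ 5.70260980e-01  6.45135512e-01  1.86740821e+00 -4.44089210e-16
  6.29048933e-01  2.14105731e+00]
[542.26430895  86.98583068 290.77594964] [ 0.13909479  0.4563153   1.64286537 -0.00414802  1.39239066 -1.5812437 ]
[542.26430895  86.98583068 290.77594964] [ 0.13909479  0.4563153   1.64286537 -0.00414802  1.39239066  1.56034895]
```

```bash
python3 - <<'E'
from h import *
env.reach([485,5,320],down(yaw));st()
im=viewer.camera('scene');cv2.imwrite('pics/s1.png',im)
print(env.move_l([485,5,191],rate=120,f_stop=12));st()
im=viewer.camera('scene');cv2.imwrite('pics/s2.png',cv2.resize(im[110:270,270:450],None,fx=3.5,fy=3.5,interpolation=cv2.INTER_CUBIC))
E
```

```text
t2.5 pos [485.1   5.6 320. ] F [-1.1  0.  -0.7] w87.9 q [-0.01  0.19  1.92  0.    1.03 -0.17]
False
t3.8 pos [485.4   5.  191.5] F [0.1 0.5 0.2] w87.7 q [-0.01  0.39  2.01 -0.    0.74 -0.17]
```

View pics/s2.png

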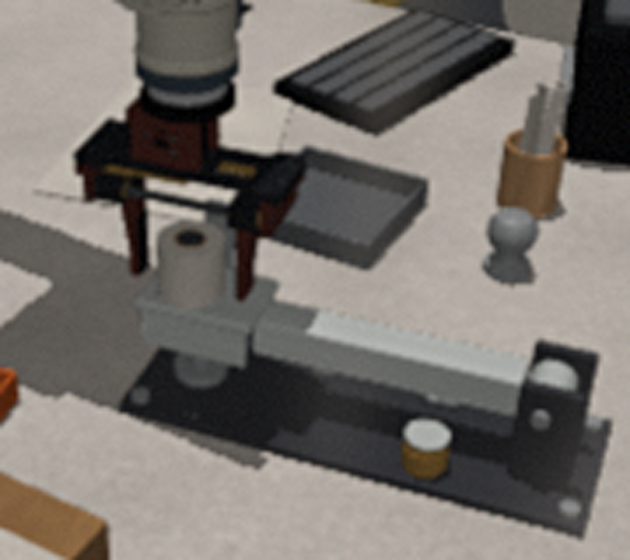

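The fingers straddle the roll: tips at (138,270) and (243,297), roll axis at about x=190. Closing now.

```bash
python3 - <<'E'
from h import *
set_gripper(70);set_gripper(54);st()
env.move_l([485,5,205],rate=60);st()
env.move_l([485,5,270],rate=120)
im=viewer.camera('scene');cv2.imwrite('pics/s3.png',cv2.resize(im[90:250,270:450],None,fx=3.5,fy=3.5,interpolation=cv2.INTER_CUBIC))
E
```

```text
t4.7 pos [484.9   5.  191. ] F [-0.9  1.   0.6] w57.5 q [-0.01  0.4   2.01 -0.    0.74 -0.17]
t5.0 pos [485.3   5.  205.6] F [ 0.2 -0.1 -2.8] w57.6 q [-0.01  0.37  2.    0.    0.77 -0.17]
```

View pics/s3.png

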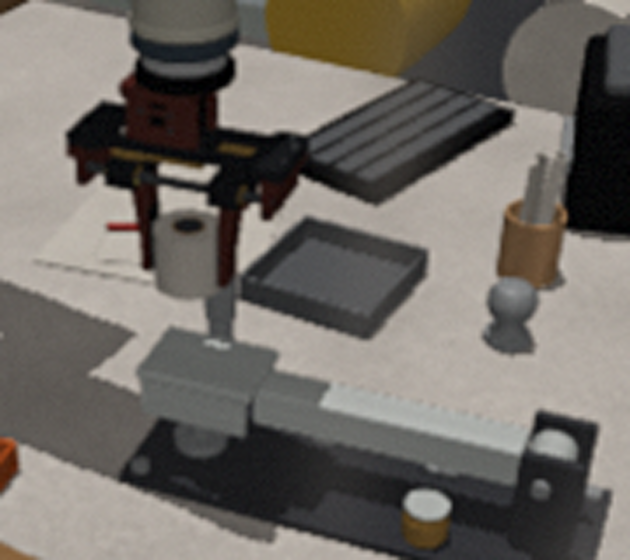

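The roll is lifted and upright at (187,255). Next is the tray.

```bash
python3 - <<'E'
from h import *
q=down(0)
env.move_l([466,313,270],rot=q,rate=200)
env.move_l([466,313,110],rate=150);env.hold(.2);st()
im=viewer.camera('scene');cv2.imwrite('pics/s4.png',cv2.resize(im[90:250,270:450],None,fx=3.5,fy=3.5,interpolation=cv2.INTER_CUBIC))
print(env.move_l([466,313,91],rate=25,f_stop=4));st()
E
```

```text
t8.9 pos [466.4 313.3 110.8] F [-0.5 -0.7 -1.2] w57.5 q [ 0.57  0.62  1.87 -0.    0.66  0.57]
True
t9.6 pos [465.8 312.9  92.8] F [-0.6 -0.4  4.1] w57.5 q [ 0.57  0.65  1.87 -0.    0.63  0.57]
```

View pics/s4.png

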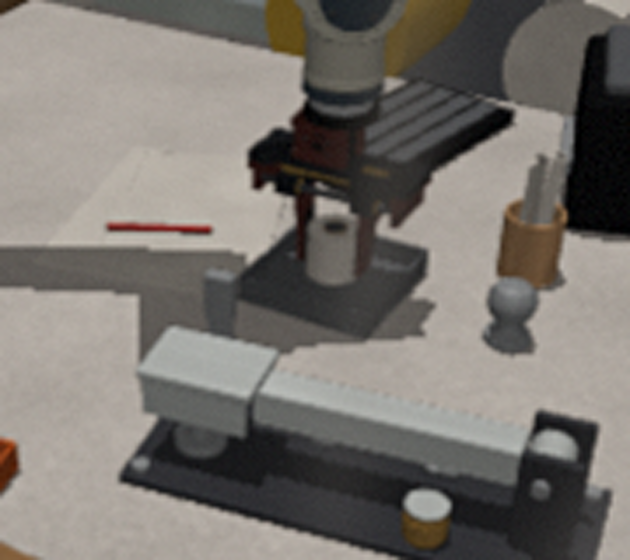

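The roll touched down at the expected height (TCP 92.8). Releasing and retreating.

```bash
python3 - <<'E'
from h import *
set_gripper(62);set_gripper(76);st()
env.move_l([466,313,200],rate=100)
# toward the tab, jaws along latch direction
set_gripper(50)
tab=ball+47*ey
env.reach([tab[0]-0,tab[1],270],down(yaw-np.pi/2));st()
im=viewer.camera('scene');cv2.imwrite('pics/s5.png',cv2.resize(im[70:250,270:450],None,fx=3.3,fy=3.3,interpolation=cv2.INTER_CUBIC))
im=viewer.camera('top');cv2.imwrite('pics/t5.png',im)
E
```

```text
t10.4 pos [465.3 312.6  92.5] F [ 1.  -0.5 -0.6] w76.1 q [0.57 0.65 1.87 0.   0.63 0.57]
t13.2 pos [488.   56.9 269.9] F [ 0.7 -0.3 -0.3] w50.2 q [0.09 0.27 1.95 0.   0.92 1.51]
```

View pics/s5.png

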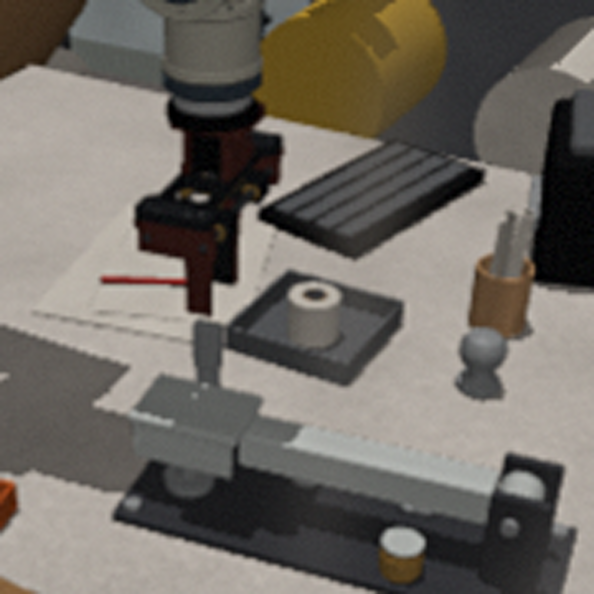

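View pics/t5.png

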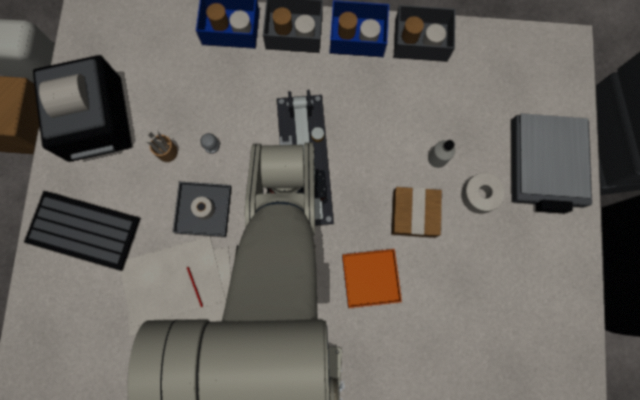

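The roll stands upright in the grey tray (crop 315,315; top 202,207). The tab at crop (209,350) is now unobstructed, so I'll re-measure it before descending.

```bash
python3 - <<'E'
from ov import *
im=viewer.camera('scene');cv2.imwrite('pics/s6.png',im)
P=[]
for c,col in(((488,56.5),(0,255,0)),((482,56.5),(0,0,255))):
    for z in(161,113):P.append((box(np.array(c),yaw,28,14,z),col))
P.append((box(ball[:2],yaw,105,74,102),(255,255,0)))
draw('scene','pics/s6.png',305,150,60,60,9,P,'pics/o6.png')
draw('scene','pics/s6.png',305,150,60,60,9,[],'pics/o7.png')
a=np.hstack([cv2.imread('pics/o6.png'),cv2.imread('pics/o7.png')]);cv2.imwrite('pics/o8.png',cv2.resize(a,(800,400)))
E
```

```text
(no output)
```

View pics/o8.png

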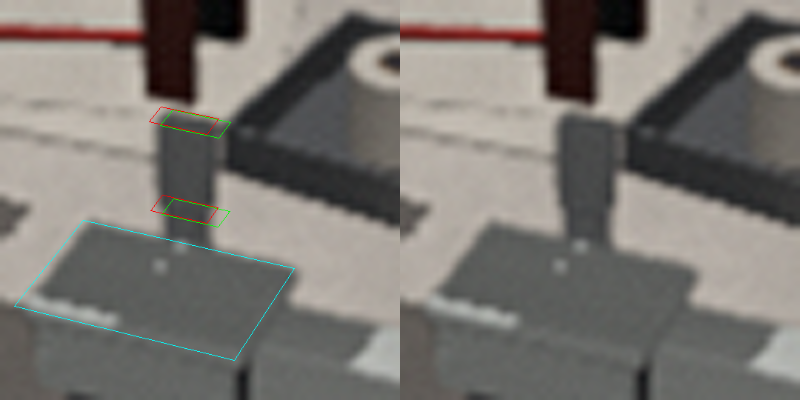

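The tab fits best at about (483.5, 56). Descending with a force guard.

```bash
python3 - <<'E'
from h import *
env.move_l([483.5,56,270],rate=60)
print(env.move_l([483.5,56,196],rate=100,f_stop=10));st()
im=viewer.camera('scene');cv2.imwrite('pics/s7.png',cv2.resize(im[110:230,280:400],None,fx=5,fy=5,interpolation=cv2.INTER_CUBIC))
E
```

```text
False
t14.5 pos [483.9  56.  196.4] F [-0.4 -0.5  0.4] w49.8 q [ 0.09  0.39  2.   -0.    0.75  1.51]
```

View pics/s7.png

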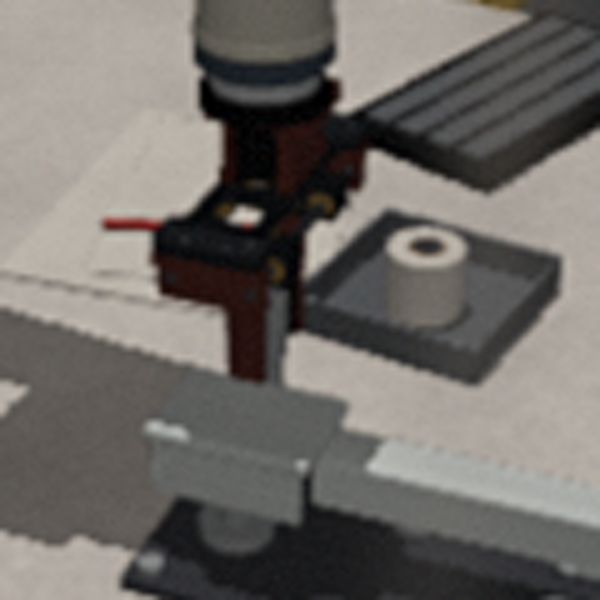

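The tab sits between the jaws, at crop (275,330). Gripping it.

```bash
python3 - <<'E'
from h import *
set_gripper(24);st();set_gripper(9);st();env.hold(.3);s=st();print('Fy',s['force']@ey,'Fx',s['force']@ex)
E
```

```text
t15.2 pos [483.5  56.  196. ] F [-0.4 -0.7 -0.5] w24.2 q [0.09 0.39 2.   0.   0.75 1.51]
t15.5 pos [483.1  58.2 196.1] F [-2.9 18.   1.7] w14.0 q [0.09 0.39 2.   0.01 0.75 1.51]
t15.8 pos [483.1  58.2 196.1] F [-3.1 18.2  2.3] w13.8 q [0.09 0.39 2.   0.01 0.75 1.51]
Fy 18.50326057215845 Fx -0.3652744389376538
```

It's gripped at 14 mm. The tab's home position is about 2.3 mm further along +y than I commanded. I'll pull in small steps and read the force.

```bash
python3 - <<'E'
from h import *
h0=np.array([483.1,58.3,196])
for d in(0,6,12,18,21,22.5,23.5,24.5):
    p=h0+d*ey
    env.move_l(p,rate=40);s=st()
    f=s['force']@ey;a=(s['tool_pos']-h0)@ey;print(d,'actual %.1f Fy %.1f'%(a,f))
    if f<-16:break
E
```

```text
t16.1 pos [483.1  58.8 196. ] F [-0.5  6.7  0.8] w13.9 q [0.1  0.39 2.   0.   0.75 1.52]
0 actual 0.5 Fy 6.7
t16.4 pos [482.3  63.8 196. ] F [ 0.6 -4.6 -1. ] w14.1 q [ 0.11  0.39  2.   -0.    0.75  1.53]
6 actual 5.6 Fy -4.7
t16.7 pos [481.4  69.6 195.9] F [ 0.7 -6.  -0.8] w13.8 q [ 0.12  0.39  2.01 -0.    0.75  1.54]
12 actual 11.5 Fy -6.1
t17.0 pos [480.5  75.4 196. ] F [-0.1 -7.7 -1.2] w14.0 q [ 0.13  0.39  2.01 -0.    0.75  1.55]
18 actual 17.3 Fy -7.6
t17.2 pos [480.   78.2 195.9] F [ 2. -8. -2.] w13.8 q [ 0.14  0.39  2.01 -0.    0.75  1.56]
21 actual 20.2 Fy -8.2
t17.5 pos [479.8  79.6 195.9] F [ 1.  -8.2 -1.3] w13.7 q [ 0.14  0.39  2.01 -0.    0.75  1.56]
22.5 actual 21.6 Fy -8.2
t17.7 pos [479.7  80.6 195.9] F [ 0.3 -7.9 -0.3] w14.2 q [ 0.14  0.39  2.01 -0.    0.75  1.56]
23.5 actual 22.5 Fy -7.9
t18.0 pos [479.5  81.2 195.9] F [  0.9 -11.2  -2. ] w14.2 q [ 0.14  0.39  2.01 -0.    0.75  1.57]
24.5 actual 23.2 Fy -11.2
```

The stop shows as a force rise at about 23 mm of travel. I'll preload slightly and then lift along the hinge arc, watching the force.

```bash
cat >> h.py <<'E'
H0=np.array([483.1,58.3,196]);hinge=np.array([492,9.,78])+300*ex
def arc(th,d=25.3):
    Rq=R.from_rotvec(ey*th);p0=H0+d*ey
    return hinge+Rq.apply(p0-hinge),(Rq*R.from_quat(down(yaw-np.pi/2))).as_quat()
E
python3 - <<'E'
from h import *
env.move_l(arc(0)[0],rate=30);s=st();print(s['force']@ey)
for th in(.02,.05,.09):
    p,q=arc(th);print(env.move_l(p,rot=q,rate=40,f_stop=25));s=st();print('Fx %.1f Fy %.1f'%(s['force']@ex,s['force']@ey), 'err',(s['tool_pos']-p).round(1))
im=viewer.camera('scene');cv2.imwrite('pics/s8.png',cv2.resize(im[100:260,270:450],None,fx=3.5,fy=3.5,interpolation=cv2.INTER_CUBIC))
E
```

```text
t18.2 pos [479.5  81.4 195.9] F [  2.7 -16.1  -1.8] w14.2 q [ 0.15  0.39  2.01 -0.    0.75  1.57]
-16.27881562688346
False
t18.5 pos [481.9  81.8 201.8] F [  1.5 -15.3  -3.4] w13.4 q [ 0.15  0.39  1.99 -0.    0.79  1.57]
Fx -0.8 Fy -15.4 err [ 0.2 -1.9 -0.2]
False
t18.9 pos [485.7  82.3 210.6] F [  2.9 -15.   -4.5] w13.6 q [ 0.15  0.38  1.96 -0.    0.85  1.57]
Fx 0.6 Fy -15.3 err [ 0.2 -1.9 -0.3]
False
t19.4 pos [491.2  83.2 222.2] F [  2.8 -13.5  -3.8] w14.0 q [ 0.15  0.39  1.92 -0.    0.92  1.57]
Fx 0.8 Fy -13.8 err [ 0.2 -1.9 -0.4]
```

View pics/s8.png

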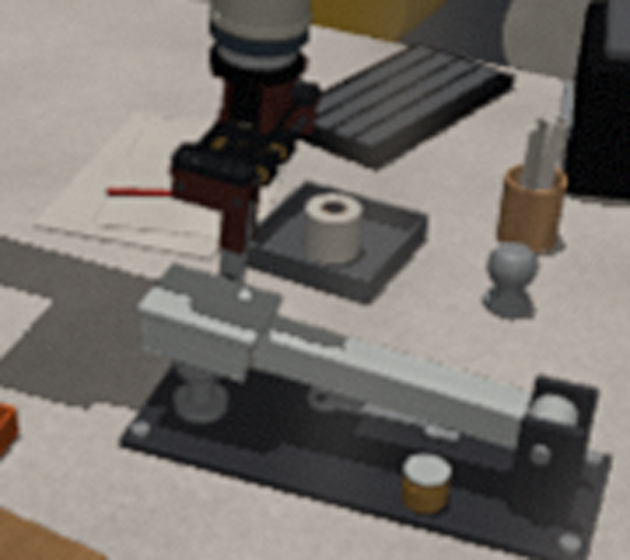

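The head has lifted off the ball, which is visible at (200,395), and the forces are small. Continuing to about 100 mm.

```bash
python3 - <<'E'
from h import *
for th in(.14,.19,.24,.29,.345):
    p,q=arc(th);print(env.move_l(p,rot=q,rate=50,f_stop=25));s=st();print('Fx %.1f Fy %.1f'%(s['force']@ex,s['force']@ey))
env.hold(.5);s=st()
im=viewer.camera('scene');cv2.imwrite('pics/s9.png',im)
im=viewer.camera('top');cv2.imwrite('pics/t9.png',im)
E
```

```text
False
t19.9 pos [498.7  84.3 236.5] F [  3.5 -13.5  -4.5] w13.9 q [ 0.15  0.39  1.87 -0.    1.02  1.57]
Fx 1.5 Fy -13.9
False
t20.4 pos [506.9  85.5 250.3] F [  3.1 -11.9  -4.5] w13.8 q [ 0.15  0.4   1.82 -0.    1.11  1.57]
Fx 1.3 Fy -12.2
False
t20.9 pos [515.7  86.9 263.6] F [  2.4 -11.8  -4.7] w14.0 q [ 0.15  0.41  1.77 -0.    1.2   1.57]
Fx 0.6 Fy -12.0
False
t21.3 pos [525.3  88.4 276.5] F [  1.6 -11.4  -5.4] w13.9 q [ 0.15  0.43  1.72 -0.    1.29  1.57]
Fx -0.1 Fy -11.5
False
t21.9 pos [536.4  90.1 290.1] F [  2.2 -10.4  -4.8] w14.0 q [ 0.15  0.45  1.66 -0.    1.38  1.57]
Fx 0.6 Fy -10.7
t22.4 pos [536.4  90.  290.1] F [  3.1 -10.1  -4.5] w14.0 q [ 0.15  0.45  1.66 -0.    1.38  1.57]
```

View pics/s9.png

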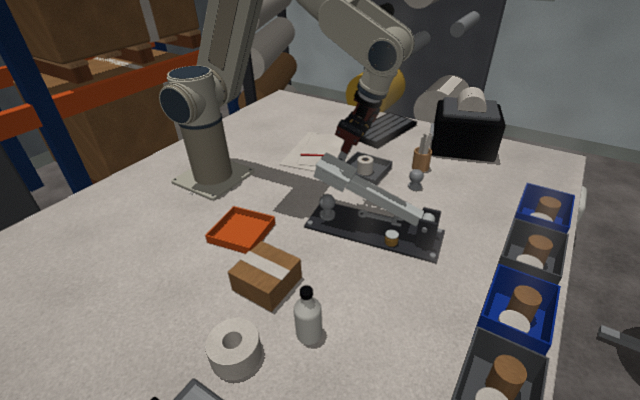

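View pics/t9.png

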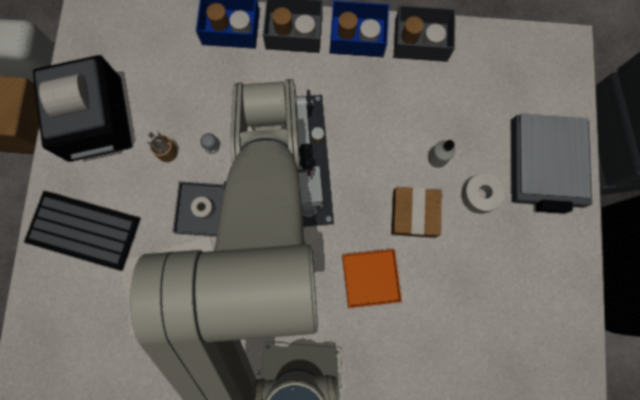

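The head is up, with the ball exposed at (327,205), and the roll is upright in the tray at (365,165). The side force has eased to 10 N, so I'll check travel and restore a little preload against the stop.

```bash
python3 - <<'E'
from h import *
s=st();print('travel',(s['tool_pos']-H0)@ey)
p,q=arc(.345,26.3);env.move_l(p,rot=q,rate=20);env.hold(.6)
s=st();print('travel',(s['tool_pos']-H0)@ey,'Fy',s['force']@ey)
im=viewer.camera('scene');cv2.imwrite('pics/s10.png',cv2.resize(im[90:260,270:450],None,fx=3.5,fy=3.5,interpolation=cv2.INTER_CUBIC))
E
```

```text
t22.4 pos [536.4  90.1 290.1] F [  3.  -10.3  -5.4] w13.9 q [ 0.15  0.45  1.66 -0.    1.38  1.57]
travel 23.378699762771046
t23.3 pos [536.4  90.3 290.2] F [  2.3 -14.8  -3.6] w14.2 q [ 0.15  0.45  1.66 -0.01  1.38  1.57]
travel 23.625258756853587 Fy -14.957288610981015
```

View pics/s10.png

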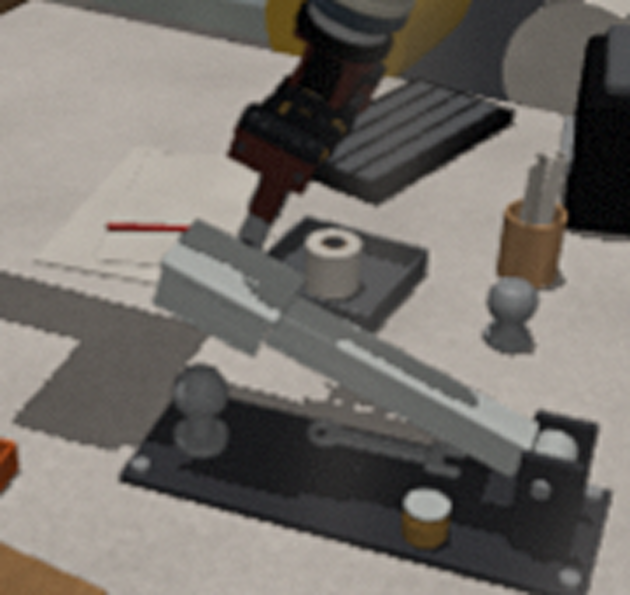

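The tongue is held about 100 mm up with the latch against its stop. The ball is bare at (200,395), the roll upright at (333,262), and the wrench and tin are where they started. Handing in.

```bash
python3 - <<'E'
from h import *
st();workorder.sign_off()
E
```

```text
t23.4 pos [536.4  90.3 290.1] F [  3.9 -14.9  -4.2] w14.1 q [ 0.15  0.45  1.66 -0.01  1.38  1.57]
the job is handed in; nothing more can be done
```

The job is done and handed in at 23.4 s. The roll stands in the grey tray, and the gripper is holding the tongue head up off the ball.

- **Roll:** I gripped it by its free sides along the tongue and lifted it off. I set it down at the expected height, and it is upright in the last pictures.
- **Latch:** I gripped the tab and pulled it until the side force rose at the stop. The tool had moved about 23.5 mm from my estimate of home, against the 22 mm stroke. The force eased to about 10 N during the lift, so I pulled 1 mm further, which brought it back to about 15 N.
- **Tongue:** I raised it along the hinge arc by 0.345 rad. That puts the head about 100 mm up by calculation; I did not measure it separately in the images. The last picture shows the ball bare and the tab still gripped (jaws 14 mm open).
- **Other things on the bench:** the tin, wrench, spare ball, bottle, cup and big roll look unmoved in the last pictures.

**Disagreements:** my camera estimate of the tab was about 2.3 mm short along the pull direction. Closing the jaws there gave an 18 N sideways reaction until I moved the arm over. The two cameras also differed by about 3–8 mm on the tab's position along the tongue, but the lift showed no more than about 1.5 N along the tongue.

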